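# Refill the hat maker's turning thread caddy

### The arm

A 7-joint arm with a two-finger parallel gripper is mounted at the origin on the work surface. World frame = base frame: x ahead of the robot, y to its left, z up, the work surface at z = 0. Lengths are in m, angles in rad, forces in N, time in s.
With the tool pointing down it reaches from about 0.425 to 0.925 m from the base axis. Payload 6.8 kg.
Tool frame: the origin (TCP) lies on the centre line of the jaws, within the pads' length; the fingertips stand 17 mm ahead of it and the grasp point (between the pads) lies 2 mm behind it; z points along the fingers, x is the direction in which the jaws open and shut, and the axes are right-handed (so a half turn about z gives the same grasp; the last joint's range is limited). The gripper opens to 85 mm and grips with 20 to 120 N. Pads are 22 mm wide; open, the fingers measure 114 mm over their backs; the gripper's body (76 mm by 85 mm) begins 54 mm behind the grasp point. The pads swing forward as they close: fully open they stand 13 mm farther back than shut.
Start: joints at [1.187, 0.477, 0.022, 1.555, -0.011, 1.109, -0.083], TCP at [0.184, -0.65, 0.248] pointing down, gripper open.
Joint ranges: [-2.96, 2.96], [-0.34, 2.1], [-1.41, 1.46], [0.24, 2.44], [-1.37, 4.51], [0.17, 1.92], [-2.96, 2.96]. Speed limits (rad/s): [2.39, 2.39, 3.14, 3.14, 3.14, 3.14, 3.14].

### API

Orientations are given as a rotation vector (axis times angle).
In Python, from bench import r gives the robot as it stands.
- The arm moves only by the tool arm_command, never from a script. Its argument "increments" is a list of rows, each a list of 3 entries, a list of its own where there are three numbers: the shift along the world's x, y, z in m, then the turn, a rotation vector about the world's x, y, z in rad, then the opening in per cent of the stroke, from 0 (shut) to 100 (fully open). A call has 1 to 10 rows; each row is the pose to reach, as a shift and turn from the pose commanded when the call began; what a row does not reach only later rows make up. A row lasts 1/10 s, in which the tool goes at most 50 mm and 8.59 degrees, less where a joint would pass 70% of its speed; a pose out of reach is approached as far as the arm can. A call with a gripper value outside its range is refused whole. The fingers move at their own pace and stop on an object; "newtons" is the grip in N (left out, the last holds). Time passes only in rows, so rows that repeat a pose let the fingers close. It gives the time, the measured TCP pose, the force and the opening at its end, in the units of the state.
- r.get_obs(): the state, without advancing time (a new reading comes with each control period).
- r.grab_frame(name): name is "scene" or "top" or "wrist"; returns the picture (400x640x3 uint8, blue, green, red); there is no depth.
- r.camera_model(name): a dict with "camera_matrix" (3x3 intrinsics, pixels), "camera_from_world" (4x4, takes a point from world to camera coordinates). Camera axes: x right, y down, z forward; pixel columns grow to the right and rows downward; lengths in m; the calibration is good to about 2 mm. A picture is of the moment at which its call begins: read the wrist's pose just before it. camera_model takes no time and is no camera call; for the wrist camera it gives the pose at the moment of the call.
- r.hand_in(): hands the job in, once; it reports no verdict.
The state is a dict: "clock": time; "joints": joint angles; "qvel": joint speeds; "tau": joint torques, N m; "tcp_pos": TCP position; "orientation": TCP orientation; "contact_force": force on the tool from outside, world axes, zero at the start; "moment": the same for the moment, N m; "grip_width": finger opening in m.
Only numpy, scipy, OpenCV 4.12 (cv2) and the standard library are available. Lean on these libraries where they do the work, as an engineer would, in place of code of your own. Each camera call takes 0.05 s, during which the arm holds its last target. There are 200 camera calls.

### The job

Gather the four full spools of black thread from the bench into the round turning caddy, each standing upright in the middle of the ring of its own bay: going clockwise from the pin dish as seen from above, the tallest first, then the next tallest, and so on down to the shortest. The empty spools without thread do not belong: leave them standing where they are. Do not turn the caddy while you load it.

Things in the scene. Friction and masses are not known exactly. Their poses are not given: they have to be found in the camera images.
- spool_tall: Full spool, tallest of four: 82 mm high, a straight black thread winding 34 mm across (from 5 to 78 mm above the underside; grip here) on a cream foot disc 42 mm across, 5 mm thick; a 22 mm cream core shows on top. About 67 g, +-30 %. Loose, upright. Origin: centre of its underside, z up.
- spool_upper: Full spool, second tallest of four: 69 mm high, a straight black thread winding 40 mm across (from 5 to 65 mm above the underside; grip here) on a cream foot disc 48 mm across, 5 mm thick; a 22 mm cream core shows on top. About 66 g, +-30 %. Loose, upright. Origin: centre of its underside, z up.
- spool_lower: Full spool, third tallest of four: 56 mm high, a straight black thread winding 46 mm across (from 5 to 52 mm above the underside; grip here) on a cream foot disc 54 mm across, 5 mm thick; a 22 mm cream core shows on top. About 62 g, +-30 %. Loose, upright. Origin: centre of its underside, z up.
- spool_short: Full spool, shortest of four: 42 mm high, a straight black thread winding 54 mm across (from 5 to 38 mm above the underside; grip here) on a cream foot disc 62 mm across, 5 mm thick; a 22 mm cream core shows on top. About 54 g, +-30 %. Loose, upright. Origin: centre of its underside, z up.
- empty_tall: Empty spool, does not belong: 82 mm high, a bare cream tube 22 mm across on a cream foot disc 42 mm across and 5 mm thick, no thread. Loose, upright, 20 g. Origin: centre of its underside, z up.
- empty_middle: Empty spool, does not belong: 56 mm high, a bare cream tube 22 mm across on a cream foot disc 54 mm across and 5 mm thick, no thread. Loose, upright, 20 g. Origin: centre of its underside, z up.
- empty_short: Empty spool, does not belong: 42 mm high, a bare cream tube 22 mm across on a cream foot disc 62 mm across and 5 mm thick, no thread. Loose, upright, 20 g. Origin: centre of its underside, z up.
- caddy: Round wooden caddy, 260 mm across, turns at a light push (0.015 N m). Origin on its axis, 18 mm above the table; z up. Deck top 10 mm above the origin; rim 10 mm and dividers 8 mm high. Five equal bays: pin dish at +x, then clockwise the four empty ones, each with a 72 mm floor ring, centres x, y in mm: (24.1, -74.2), (-63.1, -45.8), (-63.1, 45.8), (24.1, 74.2).
- pin_dish (a point): Foot of the low steel pin dish (68 mm across, 14 mm high) fixed in one bay of the caddy, on the deck, 78 mm from the caddy's axis along the caddy's +x; axes parallel to the caddy's. The bays are 72 degrees apart, their ring centres also 78 mm from the axis.
Mind the look-alikes: they are no part of the job. Leave any orange look-alike of the spool_tall alone. Leave any orange look-alike of the spool_short alone.

How it is judged:
By the outcome, as a careful person would: the job done as asked, in the order asked, and still so for the second after the job is handed in, with the robot touching nothing.
It also fails if it takes over 115 s, if anything falls off the work surface, if the arm or the gripper's body presses on something with over 40 N, if the wrist force passes 120 N, or if a joint passes its speed limit or range.

## Working session

There is one attempt and no reset: what is moved stays moved. The work goes in short steps, Python scripts to look and compute and a tool call to move; the robot and the scene stay as the last step left them, time stands still between calls to the robot, and variables do not carry over. Pictures are saved under pics/ and viewed, about 12 in all and at most 16, crops included, and the job is handed in when it is done.

Besides the shell and the picture viewer there is one more tool, called after "Emit:" by a JSON object that holds its "name" and its "arguments". arm_command: Moves the arm, as the interface text tells. Its arguments: {"type":"object","properties":{"increments":{"type":"array","items":{"type":"array"}},"newtons":{"type":"number"}},"required":["increments"]}

```bash
mkdir -p pics; ls; python3 - <<'E'
from bench import r
import cv2,numpy as np
np.set_printoptions(precision=4,suppress=True)
for n in("top","scene"):
    cv2.imwrite(f"pics/{n}0.png",r.grab_frame(n)); m=r.camera_model(n); print(n,m["camera_matrix"],m["camera_from_world"])
print(r.get_obs())
E
```

```text
pics
top [[369.8424   0.     318.4015]
 [  0.     369.8424 193.7982]
 [  0.       0.       1.    ]] [[ 0.0156 -0.9996 -0.0241 -0.0245]
 [-0.9878 -0.0116 -0.1551  0.4758]
 [ 0.1547  0.0262 -0.9876  0.8034]
 [ 0.      0.      0.      1.    ]]
scene [[372.6771   0.     320.3126]
 [  0.     372.6771 203.9467]
 [  0.       0.       1.    ]] [[ 0.4525  0.8915  0.0227 -0.2053]
 [ 0.5161 -0.241  -0.8219 -0.2109]
 [-0.7272  0.3837 -0.5692  1.187 ]
 [ 0.      0.      0.      1.    ]]
{'clock': 0.1, 'joints': array([ 1.1869,  0.4777,  0.0224,  1.5563, -0.0115,  1.1093, -0.0831]), 'qvel': array([ 0.0002, -0.0004, -0.001 , -0.0014,  0.0003,  0.0016, -0.0002]), 'tau': array([  0.0044, -59.7757,   1.6139, -28.1955,   0.0129,   0.0051,
        -0.    ]), 'tcp_pos': array([ 0.1836, -0.649 ,  0.2474]), 'orientation': array([-2.505 ,  1.8945,  0.0022]), 'contact_force': array([0.668 , 0.0886, 0.5401]), 'moment': array([ 0.0506, -0.0783, -0.0465]), 'grip_width': 0.08534221843165883}
```

View pics/top0.png

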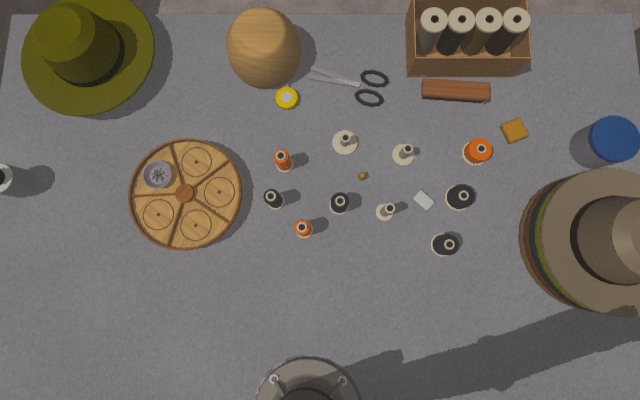

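View pics/scene0.png

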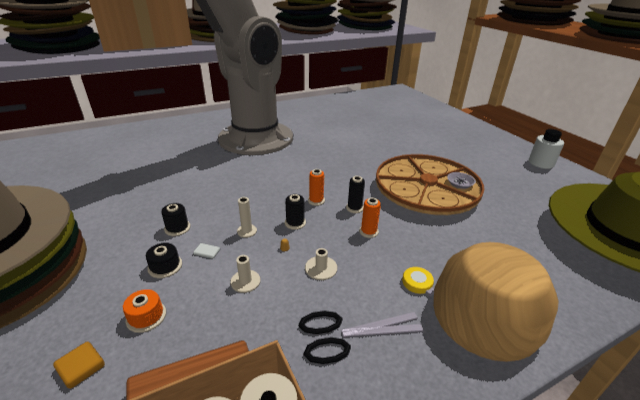

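```bash
cat > h.py <<'E'
from bench import r
import cv2,numpy as np
np.set_printoptions(precision=4,suppress=True)
def cast(cam,uv,z,m=None):
    m=m or r.camera_model(cam); K,T=m["camera_matrix"],m["camera_from_world"]
    R=T[:3,:3]; c=-R.T@T[:3,3]
    uv=np.atleast_2d(np.asarray(uv,float)); d=np.c_[uv,np.ones(len(uv))]@np.linalg.inv(K).T@R
    return c[:2]+d[:,:2]*((z-c[2])/d[:,2:])
def circ(p):
    A=np.c_[2*p,np.ones(len(p))]; s=np.linalg.lstsq(A,(p**2).sum(1),rcond=None)[0]
    return s[:2],np.sqrt(s[2]+s[:2]@s[:2])
E
python3 - <<'E'
from h import *
im=cv2.imread("pics/top0.png")
cv2.imwrite("pics/c1.png",cv2.resize(im[125:255,120:250],None,fx=4.5,fy=4.5,interpolation=cv2.INTER_CUBIC))
cv2.imwrite("pics/c2.png",cv2.resize(im[125:265,250:500],None,fx=3.2,fy=3.2,interpolation=cv2.INTER_CUBIC))
hsv=cv2.cvtColor(im,cv2.COLOR_BGR2HSV); 
print([ (p,hsv[p[1],p[0]].tolist()) for p in [(273,206),(460,205),(344,150),(300,300),(200,215),(340,196)]])
E
```

```text
[((273, 206), [4, 29, 62]), ((460, 205), [150, 10, 53]), ((344, 150), [19, 49, 182]), ((300, 300), [135, 4, 128]), ((200, 215), [17, 130, 173]), ((340, 196), [19, 45, 160])]
```

View pics/c1.png

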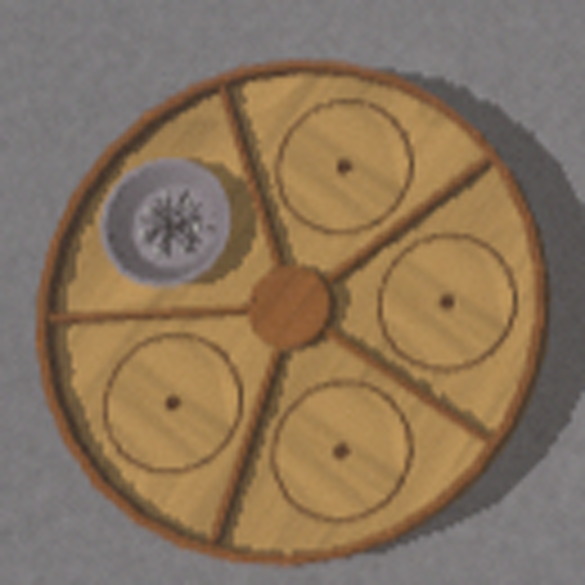

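View pics/c2.png

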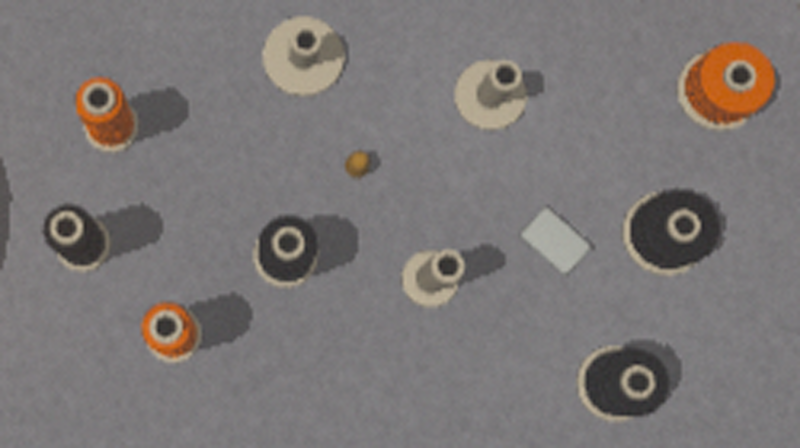

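```bash
python3 - <<'E'
from h import *
from scipy.spatial.transform import Rotation as Ro
f=lambda c,s,o:(np.array(c)+.5)/s-.5+np.array(o)
bays=f([(344,167),(448,300),(341,450),(173,402)],4.5,(120,125)); B=cast("top",bays,.028)
print("bays\n",B); hub=B.mean(0)
d=cast("top",f([(171,222)],4.5,(120,125)),.036)[0]
C,R=circ(B); print("caddy axis",C,R,"dish",d,np.linalg.norm(d-C))
a=np.degrees(np.arctan2(*(np.r_[[d],B]-C).T[::-1])); print("angles",a,np.diff(a))
im=cv2.imread("pics/top0.png"); sc=cv2.imread("pics/scene0.png")
for n,p,h,D,s in [("tall",(66,228),.082,.034,(356,181)),("upper",(288,243),.069,.040,(295,198)),("lower",(637,382),.056,.046,(175,208)),("short",(684,226),.042,.054,(161,251))]:
    p=f(p,3.2,(250,125)); print(n,p,"top",cast("top",p,h)[0],"scene",cast("scene",s,h)[0])
    for q in [(20,),]:
        hsv=im.max(2); m=(hsv<75).astype(np.uint8); k,l,st,_=cv2.connectedComponentsWithStats(m)
        w=int(D/2/.8*370)
        i=l[int(p[1])+w-2,int(p[0])]; print("   blob bbox",st[i])
print(Ro.from_rotvec(r.get_obs()["orientation"]).as_matrix())
m=r.camera_model("wrist");print(m)
E
```

```text
bays
 [[0.5503 0.2706]
 [0.4806 0.212 ]
 [0.4029 0.2622]
 [0.4262 0.3505]]
caddy axis [0.4752 0.2898] 0.07773235974460713 dish [0.5184 0.3556] 0.07866509997045013
angles [  56.6746  -14.3669  -85.9782 -159.0859  128.9311] [-71.0414 -71.6113 -73.1077 288.017 ]
tall [270.2812 195.9062] top [0.4632 0.0843] scene [0.4761 0.0749]
   blob bbox [     0      0    640    400 243839]
upper [339.6562 200.5938] top [ 0.4566 -0.0653] scene [ 0.4633 -0.0665]
   blob bbox [331 193  18  20 194]
lower [448.7188 244.0312] top [ 0.3668 -0.3011] scene [ 0.3751 -0.2976]
   blob bbox [433 233  27  22 341]
short [463.4062 195.2812] top [ 0.4757 -0.3424] scene [ 0.4824 -0.3422]
   blob bbox [447 185  28  24 428]
[[ 0.2723 -0.9622 -0.0006]
 [-0.9622 -0.2723  0.0016]
 [-0.0017  0.0001 -1.    ]]
{'camera_matrix': array([[312.948 ,   0.    , 317.2687],
       [  0.    , 312.948 , 199.0482],
       [  0.    ,   0.    ,   1.    ]]), 'camera_from_world': array([[ 0.2714, -0.9625, -0.001 , -0.6749],
       [-0.9257, -0.2614,  0.2734, -0.0359],
       [-0.2634, -0.0732, -0.9619,  0.3793],
       [ 0.    ,  0.    ,  0.    ,  1.    ]])}
```

Emit:
{"name": "arm_command", "arguments": {"increments": [[[0, 0, 0.15], [0, 0, 0], 75], [[0, 0, 0.15], [0, 0, 0], 75], [[0, 0, 0.15], [0, 0, 0], 75], [[0.28, 0.735, 0.15], [0, 0, 1.047], 75], [[0.28, 0.735, 0.15], [0, 0, 1.047], 75], [[0.28, 0.735, 0.15], [0, 0, 1.047], 75], [[0.28, 0.735, 0.15], [0, 0, 1.047], 75], [[0.28, 0.735, 0.15], [0, 0, 1.047], 75], [[0.28, 0.735, 0.15], [0, 0, 1.047], 75], [[0.28, 0.735, 0.15], [0, 0, 1.047], 75]], "newtons": 40}}

```text
clock: 1.1
tcp_pos: [0.3085, -0.3203, 0.398]
orientation: [3.119, -0.379, -0.001]
contact_force: [1.9, -1.2, 1.1]
grip_width: 0.0637
```

Emit:
{"name": "arm_command", "arguments": {"increments": [[[0.155, 0.405, -0.18], [0, 0, 0], 75], [[0.155, 0.405, -0.18], [0, 0, 0], 75], [[0.155, 0.405, -0.18], [0, 0, 0], 75], [[0.155, 0.405, -0.18], [0, 0, 0], 75], [[0.155, 0.405, -0.18], [0, 0, 0], 75], [[0.155, 0.405, -0.18], [0, 0, 0], 75], [[0.155, 0.405, -0.18], [0, 0, 0], 75], [[0.155, 0.405, -0.18], [0, 0, 0], 75], [[0.155, 0.405, -0.18], [0, 0, 0], 75], [[0.155, 0.405, -0.18], [0, 0, 0], 75]]}}

```text
clock: 2.1
tcp_pos: [0.4632, 0.087, 0.2168]
orientation: [-3.116, 0.381, 0.003]
contact_force: [-0.1, -0.7, 1.0]
grip_width: 0.064
```

```bash
python3 - <<'E'
from h import *
o=r.get_obs(); print(o["tcp_pos"],o["orientation"],o["joints"]); m=r.camera_model("wrist"); im=r.grab_frame("wrist"); cv2.imwrite("pics/w1.png",im)
T=m["camera_from_world"];p=T[:3,:3]@[.463,.084,.082]+T[:3,3]; print(m["camera_matrix"]@p/p[2])
E
```

```text
[0.4632 0.087  0.2168] [-3.1162  0.3805  0.003 ] [ 0.3519  0.2621 -0.763   2.02    0.2196  0.9422 -0.7674]
[318.5631 195.8659   1.    ]
```

View pics/w1.png

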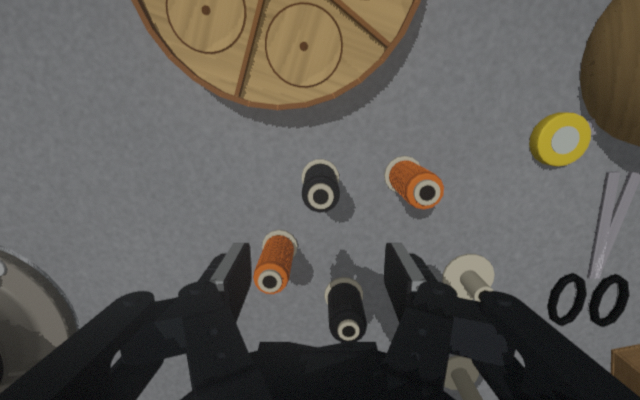

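```bash
cat >> h.py <<'E'
def core(im,uv,rad=14):
    """centroid of the dark hole / cream ring near uv: mean of the cream pixels' enclosing circle"""
    u,v=map(int,uv); s=im[v-rad:v+rad+1,u-rad:u+rad+1]; m=((s.max(2)>110)).astype(np.uint8)
    cs=cv2.findContours(m,cv2.RETR_EXTERNAL,cv2.CHAIN_APPROX_NONE)[0]
    c=min(cs,key=lambda c:(1e3 if len(c)<12 else 0)+np.linalg.norm(c[:,0].mean(0)-rad)); e=cv2.fitEllipse(c)
    return np.array(e[0])+[u-rad,v-rad],e[1]
E
python3 - <<'E'
from h import *
im=cv2.imread("pics/w1.png")
c,a=core(im,(320,195)); print(c,a,cast("wrist",c,.082))
print("dots",cast("wrist",[(205.5,10),(304,46)],.028))
E
```

```text
[320.259  195.9322] (24.435787200927734, 24.722877502441406) [[0.4646 0.085 ]]
dots [[0.4027 0.2627]
 [0.4809 0.2131]]
```

Emit:
{"name": "arm_command", "arguments": {"increments": [[[0, 0, -0.04], [0, 0, 0], 75], [[0, 0, -0.08], [0, 0, 0], 75], [[0, 0, -0.11], [0, 0, 0], 75], [[0, 0, -0.11], [0, 0, 0], 75], [[0, 0, -0.11], [0, 0, 0], 75]]}}

```text
clock: 2.65
tcp_pos: [0.4634, 0.0824, 0.1087]
orientation: [3.117, -0.389, -0.001]
contact_force: [-0.2, 0.4, 0.3]
grip_width: 0.064
```

Emit:
{"name": "arm_command", "arguments": {"increments": [[[0.001, 0.0015, -0.03], [0, 0, 0], 75], [[0.001, 0.0015, -0.062], [0, 0, 0], 75], [[0.001, 0.0015, -0.062], [0, 0, 0], 75], [[0.001, 0.0015, -0.062], [0, 0, 0], 30], [[0.001, 0.0015, -0.062], [0, 0, 0], 30], [[0.001, 0.0015, -0.062], [0, 0, 0], 30], [[0.001, 0.0015, -0.062], [0, 0, 0], 30], [[0.001, 0.0015, -0.062], [0, 0, 0], 30], [[0.001, 0.0015, -0.062], [0, 0, 0], 30]]}}

```text
clock: 3.55
tcp_pos: [0.4659, 0.0844, 0.0485]
orientation: [-3.117, 0.389, -0.006]
contact_force: [-1.0, -0.4, 8.3]
grip_width: 0.0333
```

Emit:
{"name": "arm_command", "arguments": {"increments": [[[0, 0, 0.04], [0, 0, 0], 30], [[0, 0, 0.09], [0, 0, 0], 30], [[0.02, 0.043, 0.1], [0, 0, 0], 30], [[0.04, 0.086, 0.1], [0, 0, 0], 30], [[0.06, 0.129, 0.1], [0, 0, 0], 30], [[0.08, 0.172, 0.1], [0, 0, 0], 30], [[0.086, 0.1855, 0.1], [0, 0, 0], 30], [[0.086, 0.1855, 0.1], [0, 0, 0], 30], [[0.086, 0.1855, 0.07], [0, 0, 0], 30], [[0.086, 0.1855, 0.05], [0, 0, 0], 30]]}}

```text
clock: 4.55
tcp_pos: [0.5502, 0.2672, 0.096]
orientation: [3.116, -0.391, 0.001]
contact_force: [-0.5, -0.7, -0.4]
grip_width: 0.0333
```

```bash
python3 - <<'E'
from h import *
o=r.get_obs(); print(o["tcp_pos"],o["orientation"],o["contact_force"],o["grip_width"]); m=r.camera_model("wrist"); im=r.grab_frame("wrist"); cv2.imwrite("pics/w2.png",im)
t=r.grab_frame("top"); cv2.imwrite("pics/t2.png",t)
E
```

```text
[0.5502 0.2672 0.096 ] [ 3.1156 -0.3907  0.0006] [-0.5039 -0.6998 -0.413 ] 0.03325219207818075
```

View pics/w2.png

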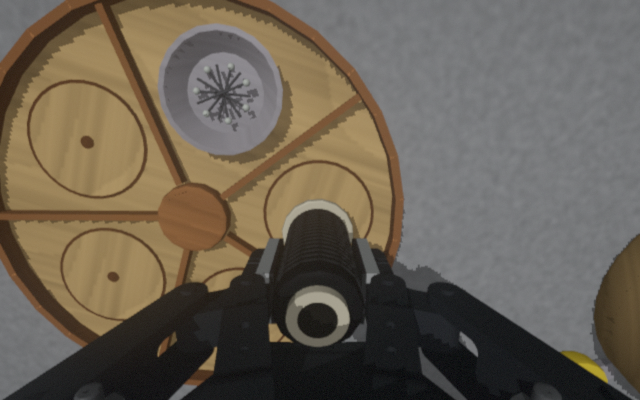

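```bash
python3 - <<'E'
from h import *
im=cv2.imread("pics/w2.png"); t=cv2.imread("pics/t2.png")
print([r.get_obs()["tcp_pos"] for _ in range(3)])
c,a=core(im,(318,317),34); print("wrist core",c,a,cast("wrist",c,.1295))
print("dots4,3",cast("wrist",[(88,142),(113,277)],.028))
ring=[(318,161),(290,166),(275,180),(265,205),(268,225),(350,167),(368,190),(372,212),(368,230)]
print("ring1",circ(cast("wrist",ring,.028)))
print("dish rim",circ(cast("wrist",[(222,25),(160,88),(283,90),(215,158),(180,42),(268,45)],.042)))
E
```

```text
[array([0.5487, 0.2661, 0.0942]), array([0.5487, 0.2661, 0.0942]), array([0.5487, 0.2661, 0.0942])]
wrist core [322.0671 306.0064] (32.158302307128906, 55.759544372558594) [[0.5513 0.2707]]
dots4,3 [[0.4251 0.3485]
 [0.4007 0.2594]]
ring1 (array([0.5501, 0.2701]), np.float64(0.034671737945104364))
dish rim (array([0.5177, 0.3519]), np.float64(0.03413100304180435))
```

```bash
python3 - <<'E'
from h import *
im=cv2.imread("pics/w2.png")[280:360,280:360]
h=(im.max(2)<60).astype(np.uint8); k,l,st,ce=cv2.connectedComponentsWithStats(h); 
for s,c in zip(st[1:],ce[1:]):
    if s[4]>150: print(s,c+280)
print(cast("wrist",[(317.5,316),(317.5,320)],.1295))
p=cast("wrist",[(287,211),(352,211),(318,200)],.0525); print("foot edge",p)
E
```

```text
[   0    0   80   80 3001] [321.2719 322.2496]
[  18   23   39   35 1081] [316.9852 320.2294]
[[0.5489 0.2673]
 [0.5485 0.2658]]
foot edge [[0.535  0.2832]
 [0.5705 0.2741]
 [0.5535 0.2851]]
```

Emit:
{"name": "arm_command", "arguments": {"increments": [[[0.0015, 0.0045, -0.005], [0, 0, 0], 30], [[0.0015, 0.0045, -0.01], [0, 0, 0], 30], [[0.0015, 0.0045, -0.01], [0, 0, 0], 30]]}}

```text
clock: 4.95
tcp_pos: [0.5521, 0.274, 0.0867]
orientation: [-3.117, 0.389, -0.001]
contact_force: [-0.6, 0.1, -0.6]
grip_width: 0.0332
```

```bash
python3 - <<'E'
from h import *
o=r.get_obs(); print(o["tcp_pos"],o["contact_force"]); im=r.grab_frame("wrist"); cv2.imwrite("pics/w3.png",im)
h=(im[280:360,280:360].max(2)<60).astype(np.uint8); k,l,st,ce=cv2.connectedComponentsWithStats(h); 
for s,c in zip(st[1:],ce[1:]):
    if s[4]>150: print(s,c+280,cast("wrist",c+280,o["tcp_pos"][2]+.0335))
cv2.imwrite("pics/w3c.png",cv2.resize(im[130:360,230:410],None,fx=3,fy=2.6,interpolation=cv2.INTER_CUBIC)); print(r.get_obs()["tcp_pos"])
E
```

```text
[0.5521 0.274  0.0867] [-0.6488  0.0568 -0.5744]
[   0    0   80   80 3088] [322.1337 322.6159] [[0.5527 0.2708]]
[  18   23   39   35 1080] [316.9537 320.2556] [[0.5512 0.2722]]
[0.5521 0.2741 0.0868]
```

View pics/w3c.png

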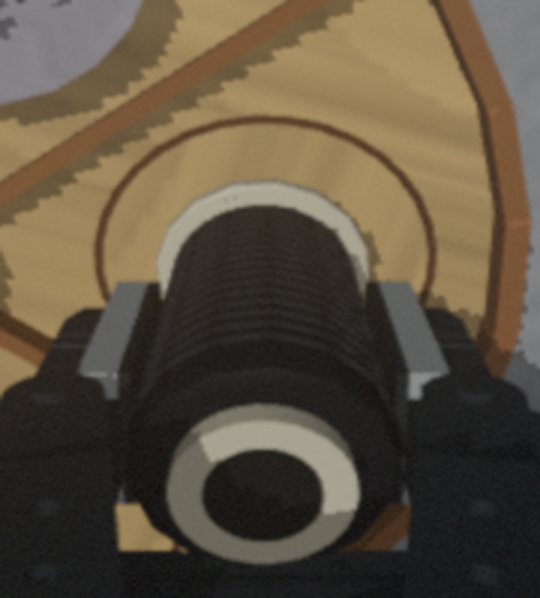

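```bash
python3 - <<'E'
from h import *
f=lambda c:np.array(c)/[3,2.6]+[230,130]
z=r.get_obs()["tcp_pos"][2]-.0485
ring=np.array([(97,240),(105,205),(135,160),(180,133),(268,118),(350,133),(400,165),(427,205),(434,250)])
foot=np.array([(159,265),(163,240),(185,210),(215,190),(262,181),(310,191),(345,217),(362,240),(369,265)])
print(z,circ(cast("wrist",f(ring),.028)),[circ(cast("wrist",f(foot),zz+.0045)) for zz in(z-.002,z,z+.002)])
E
```

```text
0.038328587273460224 (array([0.5514, 0.2694]), np.float64(0.03594409855073941)) [(array([0.5515, 0.2722]), np.float64(0.020615829561361924)), (array([0.5517, 0.273 ]), np.float64(0.020376881533159134)), (array([0.5519, 0.2738]), np.float64(0.020137933504964945))]
```

Emit:
{"name": "arm_command", "arguments": {"increments": [[[0, -0.002, -0.005], [0, 0, 0], 30], [[0, -0.002, -0.008], [0, 0, 0], 30], [[0, -0.002, -0.008], [0, 0, 0], 30], [[0, -0.002, -0.008], [0, 0, 0], 30]]}}

```text
clock: 5.4
tcp_pos: [0.5518, 0.272, 0.0782]
orientation: [3.117, -0.389, -0.0]
contact_force: [0.1, -0.0, -0.7]
grip_width: 0.0337
```

```bash
python3 - <<'E'
from h import *
for i in range(4):
    o=r.get_obs(); print(o["tcp_pos"],o["contact_force"]); im=r.grab_frame("wrist")
cv2.imwrite("pics/w4c.png",cv2.resize(im[130:360,230:410],None,fx=3,fy=2.6,interpolation=cv2.INTER_CUBIC))
E
```

```text
[0.5518 0.272  0.0782] [ 0.0755 -0.0429 -0.6588]
[0.5519 0.2721 0.0783] [-0.958   0.9761 -0.9999]
[0.552  0.2722 0.0784] [ 0.3753  0.1023 -0.0898]
[0.552  0.2722 0.0784] [ 0.7163 -0.0631 -0.72  ]
```

View pics/w4c.png

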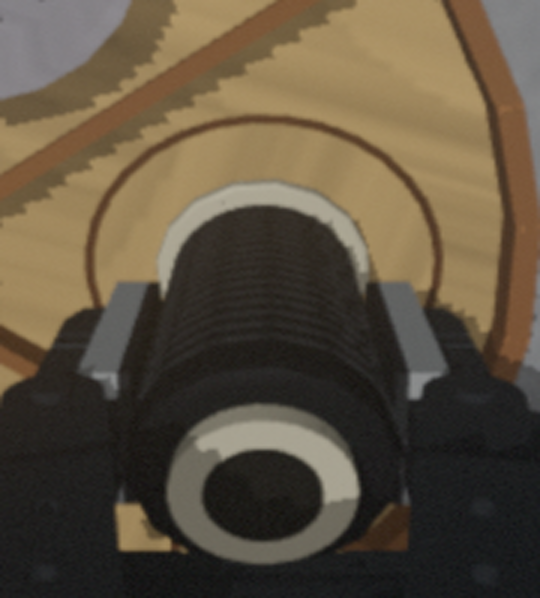

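```bash
python3 - <<'E'
from h import *
f=lambda c:np.array(c)/[3,2.6]+[230,130]
ring=np.array([(87,255),(95,210),(125,163),(170,134),(262,118),(350,132),(405,165),(433,210),(441,255)])
foot=np.array([(159,265),(163,240),(185,210),(215,190),(262,181),(310,191),(345,217),(362,240),(369,265)])
print(circ(cast("wrist",f(ring),.028)),[circ(cast("wrist",f(foot),zz+.0045)) for zz in(.028,.030)])
E
```

```text
(array([0.5514, 0.2694]), np.float64(0.036010155489692934)) [(array([0.5514, 0.2704]), np.float64(0.02060491565370202)), (array([0.5516, 0.2712]), np.float64(0.020365958997072692))]
```

Emit:
{"name": "arm_command", "arguments": {"increments": [[[0, -0.001, -0.002], [0, 0, 0], 30], [[0, -0.001, -0.002], [0, 0, 0], 30], [[0, -0.001, -0.002], [0, 0, 0], 63], [[0, -0.001, -0.002], [0, 0, 0], 63], [[0, -0.001, -0.002], [0, 0, 0], 63], [[0, -0.001, -0.002], [0, 0, 0], 63], [[0, -0.001, 0.03], [0, 0, 0], 63], [[0, -0.001, 0.08], [0, 0, 0], 63], [[0, -0.001, 0.13], [0, 0, 0], 63], [[0, -0.001, 0.13], [0, 0, 0], 63]]}}

```text
clock: 6.6
tcp_pos: [0.5549, 0.2741, 0.2158]
orientation: [-3.11, 0.388, -0.015]
contact_force: [0.3, 0.8, 0.5]
grip_width: 0.0538
```

Emit:
{"name": "arm_command", "arguments": {"increments": [[[-0.097, -0.338, 0], [0, 0, -1.257], 75], [[-0.097, -0.338, 0], [0, 0, -1.257], 75], [[-0.097, -0.338, 0], [0, 0, -1.257], 75], [[-0.097, -0.338, 0], [0, 0, -1.257], 75], [[-0.097, -0.338, 0], [0, 0, -1.257], 75], [[-0.097, -0.338, 0], [0, 0, -1.257], 75], [[-0.097, -0.338, 0], [0, 0, -1.257], 75], [[-0.097, -0.338, 0], [0, 0, -1.257], 75], [[-0.097, -0.338, 0], [0, 0, -1.257], 75], [[-0.097, -0.338, 0], [0, 0, -1.257], 75]]}}

```text
clock: 7.6
tcp_pos: [0.4546, -0.0674, 0.2081]
orientation: [2.292, -2.148, 0.0]
contact_force: [-0.1, -0.7, 0.4]
grip_width: 0.0644
```

Emit:
{"name": "arm_command", "arguments": {"increments": [[[0, 0, 0], [0, 0, 0], 75], [[0, 0, 0], [0, 0, 0], 75], [[0, 0, 0], [0, 0, 0], 75]]}}

```text
clock: 7.9
tcp_pos: [0.455, -0.0666, 0.2082]
orientation: [2.295, -2.145, -0.0]
contact_force: [0.1, -0.4, 0.3]
grip_width: 0.0638
```

```bash
python3 - <<'E'
from h import *
o=r.get_obs(); print(o["tcp_pos"],o["orientation"],o["joints"]); im=r.grab_frame("wrist"); cv2.imwrite("pics/w5.png",im)
t=r.grab_frame("top"); cv2.imwrite("pics/t5.png",t)
m=r.camera_model("wrist");T=m["camera_from_world"];p=T[:3,:3]@[.457,-.066,.069]+T[:3,3]; p=(m["camera_matrix"]@p/p[2])[:2];print(p)
c,a=core(im,p,18); print(c,a,cast("wrist",c,.069))
# tall in bay 1 check
q=cv2.resize(t[125:255,120:250],None,fx=4,fy=4,interpolation=cv2.INTER_CUBIC); w=cv2.resize(im,(520,325)); cv2.imwrite("pics/m5.png",np.vstack([q,np.zeros((5,520,3),np.uint8)])); 
cv2.imwrite("pics/m5.png",np.hstack([cv2.resize(t[125:255,120:250],(325,325),interpolation=cv2.INTER_CUBIC),cv2.resize(im[:,150:],(475,388))[:325]]))
E
```

```text
[ 0.455  -0.0666  0.2082] [ 2.295  -2.1453 -0.0001] [ 0.4039  0.2025 -0.44    2.0694  0.1103  0.8915 -1.6011]
[315.5699 189.2891]
[315.9439 188.844 ] (24.34488868713379, 24.55577850341797) [[ 0.4574 -0.0663]]
```

View pics/m5.png

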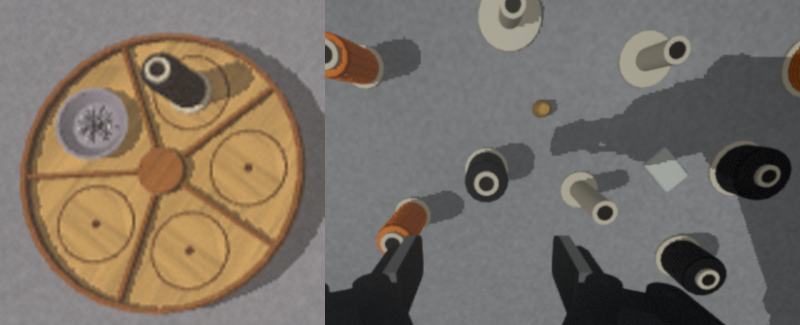

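Emit:
{"name": "arm_command", "arguments": {"increments": [[[0.0025, 0, -0.045], [0, 0, 0], 75], [[0.0025, 0, -0.09], [0, 0, 0], 75], [[0.0025, 0, -0.13], [0, 0, 0], 75], [[0.0025, 0, -0.168], [0, 0, 0], 75], [[0.0025, 0, -0.168], [0, 0, 0], 75], [[0.0025, 0, -0.168], [0, 0, 0], 30], [[0.0025, 0, -0.168], [0, 0, 0], 30], [[0.0025, 0, -0.168], [0, 0, 0], 30], [[0.0025, 0, -0.168], [0, 0, 0], 30], [[0.0025, 0, -0.168], [0, 0, 0], 30]]}}

```text
clock: 9.0
tcp_pos: [0.4588, -0.0672, 0.042]
orientation: [-2.292, 2.146, -0.005]
contact_force: [-0.6, -0.3, 10.4]
grip_width: 0.039
```

Emit:
{"name": "arm_command", "arguments": {"increments": [[[0, 0, 0], [0, 0, 0], 30], [[0, 0, 0], [0, 0, 0], 30]]}}

```text
clock: 9.2
tcp_pos: [0.4588, -0.0672, 0.042]
orientation: [-2.292, 2.146, -0.005]
contact_force: [-1.3, 0.2, 9.7]
grip_width: 0.039
```

Emit:
{"name": "arm_command", "arguments": {"increments": [[[0, 0, 0.045], [0, 0, 0], 30], [[0, 0, 0.09], [0, 0, 0], 30], [[0.0225, 0.279, 0.12], [0, 0, 0], 30], [[0.0225, 0.279, 0.12], [0, 0, 0], 30], [[0.0225, 0.279, 0.12], [0, 0, 0], 30], [[0.0225, 0.279, 0.12], [0, 0, 0], 30], [[0.0225, 0.279, 0.12], [0, 0, 0], 30], [[0.0225, 0.279, 0.12], [0, 0, 0], 30], [[0.0225, 0.279, 0.12], [0, 0, 0], 30], [[0.0225, 0.279, 0.12], [0, 0, 0], 30]]}}

```text
clock: 10.2
tcp_pos: [0.4797, 0.2124, 0.1608]
orientation: [-2.295, 2.145, -0.001]
contact_force: [-0.2, -0.4, -0.6]
grip_width: 0.039
```

Emit:
{"name": "arm_command", "arguments": {"increments": [[[0, 0, -0.03], [0, 0, 0], 30], [[0, 0, -0.06], [0, 0, 0], 30], [[0, 0, -0.084], [0, 0, 0], 30], [[0, 0, -0.084], [0, 0, 0], 30], [[0, 0, -0.084], [0, 0, 0], 30], [[0, 0, -0.084], [0, 0, 0], 30], [[0, 0, -0.084], [0, 0, 0], 30]]}}

```text
clock: 10.9
tcp_pos: [0.4809, 0.2121, 0.0777]
orientation: [-2.291, 2.146, -0.002]
contact_force: [0.3, -0.1, -0.2]
grip_width: 0.0393
```

```bash
python3 - <<'E'
from h import *
o=r.get_obs(); print(o["tcp_pos"],o["orientation"],o["contact_force"]); im=r.grab_frame("wrist"); cv2.imwrite("pics/w6.png",im)
cv2.imwrite("pics/w6c.png",cv2.resize(im[130:360,210:430],None,fx=3,fy=2.6,interpolation=cv2.INTER_CUBIC))
E
```

```text
[0.4809 0.2121 0.0777] [-2.2909  2.1465 -0.0019] [ 0.2636 -0.1366 -0.2399]
```

View pics/w6c.png

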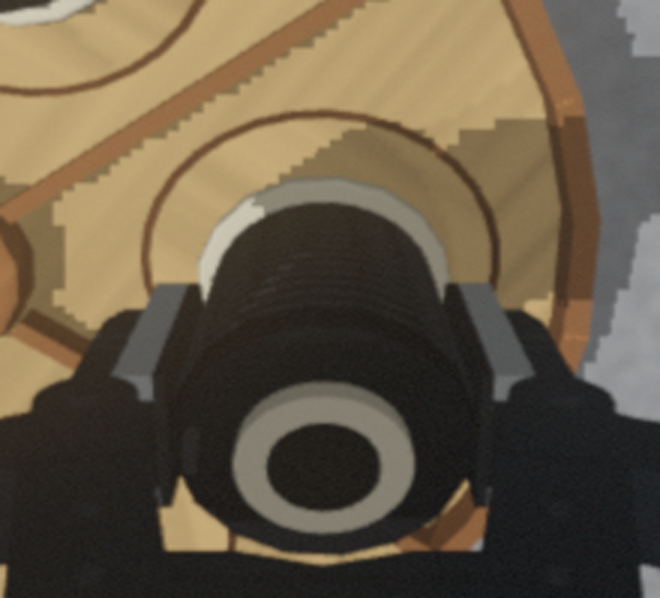

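```bash
cat >> h.py <<'E'
def fits(ring,foot,z,o=(210,130)):
    f=lambda c:np.array(c)/[3,2.6]+np.array(o)
    a,ra=circ(cast("wrist",f(ring),.028)); b,rb=circ(cast("wrist",f(foot),z+.0045)); print("ring",a,ra,"foot",b,rb,"shift needed",a-b)
E
python3 - <<'E'
from h import *
fits([(144,260),(150,220),(185,163),(240,124),(320,112),(400,125),(455,160),(490,210),(497,260)],[(201,275),(207,250),(235,210),(275,187),(325,179),(370,187),(410,210),(437,245),(445,280)],.0357)
E
```

```text
ring [0.48   0.2114] 0.03539874132907137 foot [0.4802 0.2111] 0.02283708565020603 shift needed [-0.0002  0.0003]
```

Emit:
{"name": "arm_command", "arguments": {"increments": [[[0, 0, -0.005], [0, 0, 0], 30], [[0, 0, -0.0085], [0, 0, 0], 30], [[0, 0, -0.0085], [0, 0, 0], 30], [[0, 0, -0.0085], [0, 0, 0], 66], [[0, 0, -0.0085], [0, 0, 0], 66], [[0, 0, -0.0085], [0, 0, 0], 66], [[0, 0, -0.0085], [0, 0, 0], 66], [[0, 0, 0.03], [0, 0, 0], 66], [[0, 0, 0.08], [0, 0, 0], 66], [[0, 0, 0.13], [0, 0, 0], 66]]}}

```text
clock: 11.95
tcp_pos: [0.4791, 0.2119, 0.2072]
orientation: [2.292, -2.145, -0.002]
contact_force: [2.1, 0.5, -0.1]
grip_width: 0.0564
```

Emit:
{"name": "arm_command", "arguments": {"increments": [[[-0.114, -0.513, 0], [0, 0, 1.885], 85], [[-0.114, -0.513, 0], [0, 0, 1.885], 85], [[-0.114, -0.513, 0], [0, 0, 1.885], 85], [[-0.114, -0.513, 0], [0, 0, 1.885], 85], [[-0.114, -0.513, 0], [0, 0, 1.885], 85], [[-0.114, -0.513, 0], [0, 0, 1.885], 85], [[-0.114, -0.513, 0], [0, 0, 1.885], 85], [[-0.114, -0.513, 0], [0, 0, 1.885], 85], [[-0.114, -0.513, 0], [0, 0, 1.885], 85], [[-0.114, -0.513, 0], [0, 0, 1.885], 85]]}}

```text
clock: 12.95
tcp_pos: [0.3903, -0.1979, 0.2064]
orientation: [3.118, -0.386, 0.0]
contact_force: [1.5, -0.6, -0.0]
grip_width: 0.0728
```

Emit:
{"name": "arm_command", "arguments": {"increments": [[[-0.024, -0.103, 0], [0, 0, 0.62], 85], [[-0.024, -0.103, 0], [0, 0, 0.62], 85], [[-0.024, -0.103, 0], [0, 0, 0.62], 85], [[-0.024, -0.103, 0], [0, 0, 0.62], 85], [[-0.024, -0.103, 0], [0, 0, 0.62], 85], [[-0.024, -0.103, 0], [0, 0, 0.62], 85], [[-0.024, -0.103, 0], [0, 0, 0.62], 85], [[-0.024, -0.103, 0], [0, 0, 0.62], 85]]}}

```text
clock: 13.75
tcp_pos: [0.367, -0.2993, 0.2063]
orientation: [-3.089, -0.574, 0.0]
contact_force: [-0.3, -0.1, -0.1]
grip_width: 0.0728
```

```bash
python3 - <<'E'
from h import *
o=r.get_obs(); print(o["tcp_pos"],o["orientation"],o["joints"]); im=r.grab_frame("wrist"); cv2.imwrite("pics/w7.png",im)
cv2.imwrite("pics/t7.png",r.grab_frame("top"))
m=r.camera_model("wrist");T=m["camera_from_world"]
for n,P in(("lower",[.367,-.301,.056]),("short",[.476,-.3424,.042])):
    p=T[:3,:3]@P+T[:3,3]; p=(m["camera_matrix"]@p/p[2])[:2]
    c,a=core(im,p,18); print(n,p,c,a,cast("wrist",c,P[2]))
E
```

```text
[ 0.367  -0.2993  0.2063] [-3.0886 -0.5736  0.0004] [ 0.9936  0.2362 -0.5014  2.0393  0.1442  0.8997  0.7811]
lower [317.4905 189.982 ] [317.3684 191.8076] (23.294979095458984, 23.422975540161133) [[ 0.3675 -0.3026]]
short [402.3855 260.2989] [393.5 261.5] (0.0, 1.0) [[ 0.4681 -0.3469]]
```

View pics/w7.png

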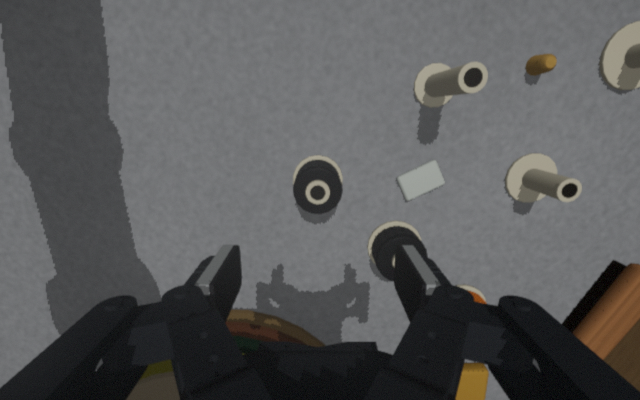

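Emit:
{"name": "arm_command", "arguments": {"increments": [[[0.0005, -0.0033, -0.045], [0, 0, 0], 85], [[0.0005, -0.0033, -0.09], [0, 0, 0], 85], [[0.0005, -0.0033, -0.13], [0, 0, 0], 85], [[0.0005, -0.0033, -0.171], [0, 0, 0], 85], [[0.0005, -0.0033, -0.171], [0, 0, 0], 85], [[0.0005, -0.0033, -0.171], [0, 0, 0], 85], [[0.0005, -0.0033, -0.171], [0, 0, 0], 40], [[0.0005, -0.0033, -0.171], [0, 0, 0], 40], [[0.0005, -0.0033, -0.171], [0, 0, 0], 40], [[0.0005, -0.0033, -0.171], [0, 0, 0], 40]]}}

```text
clock: 14.85
tcp_pos: [0.3689, -0.3038, 0.0377]
orientation: [3.085, 0.574, 0.004]
contact_force: [-1.3, 0.5, 7.9]
grip_width: 0.0451
```

Emit:
{"name": "arm_command", "arguments": {"increments": [[[0, 0, 0], [0, 0, 0], 40], [[0, 0, 0], [0, 0, 0], 40]]}}

```text
clock: 15.05
tcp_pos: [0.3689, -0.3038, 0.0377]
orientation: [3.085, 0.574, 0.004]
contact_force: [-0.6, 1.1, 7.1]
grip_width: 0.0447
```

Emit:
{"name": "arm_command", "arguments": {"increments": [[[0, 0, 0.045], [0, 0, 0], 40], [[0, 0, 0.09], [0, 0, 0], 40], [[0.017, 0.045, 0.13], [0, 0, 0], 40], [[0.034, 0.09, 0.13], [0, 0, 0], 40], [[0.051, 0.135, 0.13], [0, 0, 0], 40], [[0.068, 0.18, 0.13], [0, 0, 0], 40], [[0.085, 0.225, 0.13], [0, 0, 0], 40], [[0.1, 0.27, 0.13], [0, 0, 0], 40], [[0.09, 0.315, 0.13], [0, 0, 0], 40], [[0.08, 0.36, 0.13], [0, 0, 0], 40]]}}

```text
clock: 16.05
tcp_pos: [0.448, 0.0593, 0.167]
orientation: [3.088, 0.575, 0.005]
contact_force: [0.8, 0.1, -0.7]
grip_width: 0.0451
```

Emit:
{"name": "arm_command", "arguments": {"increments": [[[-0.01, 0.045, 0], [0, 0, 0], 40], [[-0.02, 0.09, 0], [0, 0, 0], 40], [[-0.03, 0.135, 0], [0, 0, 0], 40], [[-0.04, 0.18, 0], [0, 0, 0], 40], [[-0.046, 0.2045, 0], [0, 0, 0], 40], [[-0.046, 0.2045, 0], [0, 0, 0], 40], [[-0.046, 0.2045, 0], [0, 0, 0], 40], [[-0.046, 0.2045, 0], [0, 0, 0], 40]]}}

```text
clock: 16.85
tcp_pos: [0.4021, 0.2603, 0.1659]
orientation: [3.088, 0.572, 0.001]
contact_force: [-0.1, -0.3, 0.0]
grip_width: 0.0452
```

Emit:
{"name": "arm_command", "arguments": {"increments": [[[0, 0, -0.03], [0, 0, 0], 40], [[0, 0, -0.06], [0, 0, 0], 40], [[0, 0, -0.092], [0, 0, 0], 40], [[0, 0, -0.092], [0, 0, 0], 40], [[0, 0, -0.092], [0, 0, 0], 40], [[0, 0, -0.092], [0, 0, 0], 40], [[0, 0, -0.092], [0, 0, 0], 40]]}}

```text
clock: 17.55
tcp_pos: [0.4026, 0.2621, 0.0749]
orientation: [-3.088, -0.574, -0.004]
contact_force: [-0.3, -0.2, -0.6]
grip_width: 0.0451
```

```bash
python3 - <<'E'
from h import *
o=r.get_obs(); print(o["tcp_pos"],o["orientation"],o["contact_force"]); im=r.grab_frame("wrist"); cv2.imwrite("pics/w8.png",im)
cv2.imwrite("pics/w8c.png",cv2.resize(im[130:360,210:430],None,fx=3,fy=2.6,interpolation=cv2.INTER_CUBIC))
E
```

```text
[0.4026 0.2621 0.0749] [-3.0878 -0.5738 -0.0041] [-0.3187 -0.2353 -0.6408]
```

View pics/w8c.png

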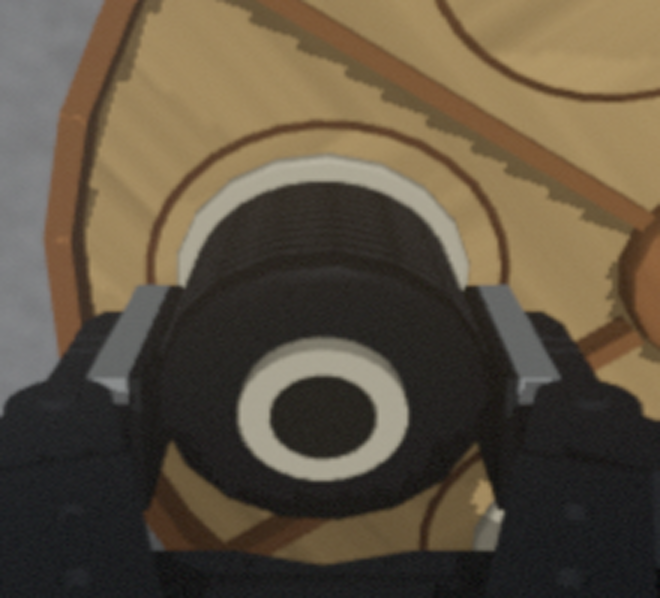

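```bash
python3 - <<'E'
from h import *
fits([(149,272),(155,235),(185,185),(230,149),(328,122),(420,145),(470,182),(500,230),(507,272)],[(180,272),(187,245),(215,200),(260,168),(325,156),(390,166),(435,198),(462,240),(468,272)],.0372)
E
```

```text
ring [0.4042 0.2589] 0.03535436283445521 foot [0.4015 0.264 ] 0.02611841122174154 shift needed [ 0.0027 -0.005 ]
```

```bash
cat >> h.py <<'E'
from scipy.optimize import least_squares
def fixr(pts,z,R,o=(210,130)):
    p=cast("wrist",np.array(pts)/[3,2.6]+np.array(o),z); s=least_squares(lambda c:np.hypot(*(p-c).T)-R,p.mean(0)-[0,.01]); return s.x,np.sqrt(np.mean(s.fun**2))
E
python3 - <<'E'
from h import *
ring=[(149,272),(155,235),(185,185),(230,149),(328,122),(420,145),(470,182),(500,230),(507,272)];foot=[(180,272),(187,245),(215,200),(260,168),(325,156),(390,166),(435,198),(462,240),(468,272)]
print(fixr(ring,.028,.036)); 
for z in(.033,.035,.0372): print(z,fixr(foot,z+.0048,.027))
print(r.get_obs()["tcp_pos"], "core", cast("wrist",np.array([323,416])/[3,2.6]+[210,130],.0365+.056))
E
```

```text
(array([0.4045, 0.2581]), np.float64(0.000417738335714848))
0.033 (array([0.4022, 0.2622]), np.float64(0.0002773940319285229))
0.035 (array([0.4021, 0.2625]), np.float64(0.0003923871083850429))
0.0372 (array([0.4019, 0.2629]), np.float64(0.0005533027908875978))
[0.4025 0.262  0.0747] core [[0.4016 0.2622]]
```

```bash
python3 - <<'E'
from h import *
for n in("top0","t7"):
    g=cv2.imread(f"pics/{n}.png").max(2)
    for b in((195.4,224.6),(158.1,214)):
        u,v=int(b[0]),int(b[1]); s=255.-g[v-4:v+5,u-4:u+5]; s=np.clip(s-np.median(s)-10,0,None); yy,xx=np.mgrid[v-4:v+5,u-4:u+5]
        c=np.array([(s*xx).sum(),(s*yy).sum()])/s.sum(); print(n,c,cast("top",c,.028))
w=cv2.imread("pics/t7.png"); cv2.imwrite("pics/t7c.png",cv2.resize(w[130:255,120:250],None,fx=4.5,fy=4.5,interpolation=cv2.INTER_CUBIC))
E
```

```text
top0 [195.3588 224.7235] [[0.4026 0.2623]]
top0 [157.9544 214.0595] [[0.4259 0.3507]]
t7 [196.1389 224.5104] [[0.4031 0.2605]]
t7 [158.2212 214.6865] [[0.4245 0.3499]]
```

Emit:
{"name": "arm_command", "arguments": {"increments": [[[0.002, -0.003, -0.003], [0, 0, 0], 40], [[0.002, -0.003, -0.006], [0, 0, 0], 40], [[0.002, -0.003, -0.006], [0, 0, 0], 40], [[0.002, -0.003, -0.006], [0, 0, 0], 40], [[0.002, -0.003, -0.006], [0, 0, 0], 40]]}}

```text
clock: 18.1
tcp_pos: [0.4035, 0.2588, 0.0673]
orientation: [-3.088, -0.575, 0.0]
contact_force: [-0.3, 0.0, -1.0]
grip_width: 0.0448
```

```bash
python3 - <<'E'
from h import *
o=r.get_obs(); print(o["tcp_pos"],o["contact_force"]); im=r.grab_frame("wrist"); cv2.imwrite("pics/w9.png",im)
cv2.imwrite("pics/w9c.png",cv2.resize(im[130:360,210:430],None,fx=3,fy=2.6,interpolation=cv2.INTER_CUBIC))
# ring edge & foot edge along image columns: profile
for u in (300,310,318,326,336):
    g=im[160:205,u].astype(int); print(u,[int(x) for x in g.max(1)])
E
```

```text
[0.4035 0.2588 0.0673] [-0.3142  0.0179 -1.0153]
300 [162, 161, 162, 162, 161, 160, 161, 160, 158, 159, 158, 158, 158, 159, 157, 141, 110, 94, 95, 119, 148, 160, 159, 159, 159, 157, 156, 155, 157, 154, 154, 147, 142, 158, 174, 177, 174, 173, 172, 171, 171, 169, 146, 94, 56]
310 [160, 161, 161, 161, 160, 161, 158, 159, 161, 162, 162, 163, 160, 138, 99, 91, 99, 132, 156, 157, 157, 157, 156, 157, 156, 156, 160, 162, 163, 154, 144, 158, 174, 179, 174, 172, 172, 172, 171, 151, 101, 61, 56, 53, 52]
318 [150, 152, 152, 154, 156, 158, 157, 159, 161, 161, 161, 160, 142, 105, 93, 96, 124, 150, 154, 156, 154, 153, 155, 156, 160, 164, 166, 167, 158, 146, 160, 177, 180, 175, 172, 172, 172, 171, 170, 140, 71, 52, 53, 50, 52]
326 [153, 152, 152, 152, 151, 151, 150, 150, 150, 150, 151, 150, 137, 109, 93, 92, 115, 144, 160, 165, 167, 167, 167, 168, 168, 168, 167, 167, 166, 160, 148, 150, 169, 179, 174, 172, 172, 172, 172, 162, 126, 68, 52, 53, 52]
336 [152, 156, 156, 156, 158, 156, 158, 158, 158, 158, 157, 156, 155, 152, 136, 104, 93, 97, 127, 157, 166, 167, 167, 166, 167, 166, 164, 164, 164, 162, 161, 157, 146, 147, 165, 177, 175, 172, 172, 172, 171, 171, 160, 127, 69]
```

View pics/w9c.png

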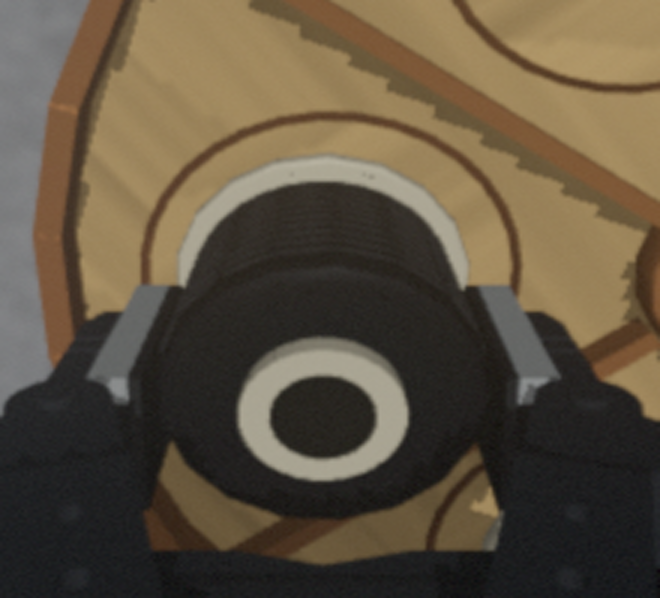

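```bash
python3 - <<'E'
from h import *
ring=[(142,265),(150,230),(180,182),(230,142),(331,115),(430,142),(480,180),(511,225),(519,270)];foot=[(180,272),(187,245),(215,200),(260,168),(325,156),(390,166),(435,198),(462,240),(468,272)]
print(r.get_obs()["tcp_pos"],fixr(ring,.028,.036)) 
for z in(.028,.030): print(z,fixr(foot,z+.0048,.027))
print("core", cast("wrist",np.array([323,416])/[3,2.6]+[210,130],.0295+.056))
E
```

```text
[0.4035 0.2588 0.0674] (array([0.4047, 0.2578]), np.float64(0.0003417517074119208))
0.028 (array([0.403 , 0.2594]), np.float64(0.0004200918566128485))
0.03 (array([0.4028, 0.2597]), np.float64(0.0005677774602669536))
core [[0.4026 0.2592]]
```

Emit:
{"name": "arm_command", "arguments": {"increments": [[[0.0015, -0.0015, 0], [0, 0, 0], 40], [[0.0015, -0.0015, 0], [0, 0, 0], 40], [[0.0015, -0.0015, -0.002], [0, 0, 0], 40], [[0.0015, -0.0015, -0.002], [0, 0, 0], 40], [[0.0015, -0.0015, -0.002], [0, 0, 0], 70], [[0.0015, -0.0015, -0.002], [0, 0, 0], 70], [[0.0015, -0.0015, -0.002], [0, 0, 0], 70], [[0.0015, -0.0015, -0.002], [0, 0, 0], 70], [[0.0015, -0.0015, 0.03], [0, 0, 0], 70], [[0.0015, -0.0015, 0.08], [0, 0, 0], 70]]}}

```text
clock: 19.15
tcp_pos: [0.4033, 0.2559, 0.146]
orientation: [3.087, 0.575, -0.01]
contact_force: [2.1, -0.1, 1.2]
grip_width: 0.06
```

Emit:
{"name": "arm_command", "arguments": {"increments": [[[0, 0, 0.05], [0, 0, 0], 70], [[0.04, -0.03, 0.06], [0, 0, -0.15], 88], [[0.08, -0.06, 0.06], [0, 0, -0.3], 88], [[0.08, -0.11, 0.06], [0, 0, -0.45], 88], [[0.08, -0.16, 0.06], [0, 0, -0.6], 88], [[0.08, -0.21, 0.06], [0, 0, -0.75], 88], [[0.08, -0.26, 0.06], [0, 0, -0.9], 88], [[0.08, -0.31, 0.06], [0, 0, -1.05], 88], [[0.08, -0.36, 0.06], [0, 0, -1.2], 88], [[0.08, -0.41, 0.06], [0, 0, -1.257], 88]]}}

```text
clock: 20.15
tcp_pos: [0.4846, -0.1542, 0.2075]
orientation: [-2.833, 1.357, -0.001]
contact_force: [1.3, -0.9, 0.9]
grip_width: 0.075
```

```bash
python3 - <<'E'
from h import *
o=r.get_obs(); print(o["tcp_pos"],o["orientation"],o["contact_force"])
im=r.grab_frame("top"); cv2.imwrite("pics/t9.png",im); s=r.grab_frame("scene"); cv2.imwrite("pics/s9.png",s)
cv2.imwrite("pics/m9.png",np.hstack([cv2.resize(im[125:255,120:250],(450,450),interpolation=cv2.INTER_CUBIC),cv2.resize(s[140:230,360:500],None,fx=2.5,fy=5,interpolation=cv2.INTER_CUBIC)]))
g=im.max(2)
for b in((158.1,214),):
    u,v=int(b[0]),int(b[1]); s=255.-g[v-4:v+5,u-4:u+5]; s=np.clip(s-np.median(s)-10,0,None); yy,xx=np.mgrid[v-4:v+5,u-4:u+5]
    c=np.array([(s*xx).sum(),(s*yy).sum()])/s.sum(); print(c,cast("top",c,.028))
E
```

```text
[ 0.4846 -0.1542  0.2075] [-2.8332  1.3575 -0.0006] [ 1.2667 -0.9431  0.8616]
[158.224  214.6545] [[0.4245 0.3499]]
```

View pics/m9.png

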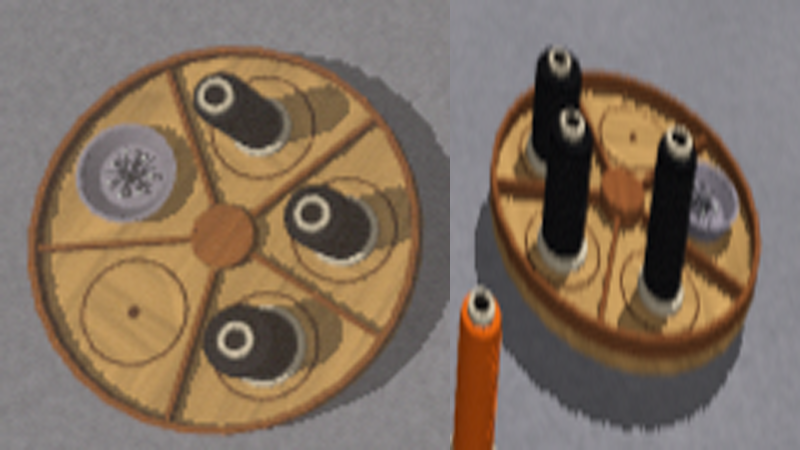

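Emit:
{"name": "arm_command", "arguments": {"increments": [[[-0.002, -0.047, 0], [0, 0, 0.02], 88], [[-0.004, -0.094, 0], [0, 0, 0.02], 88], [[-0.006, -0.141, 0], [0, 0, 0.02], 88], [[-0.0085, -0.188, 0], [0, 0, 0.02], 88], [[-0.0085, -0.188, -0.04], [0, 0, 0.02], 88], [[-0.0085, -0.188, -0.04], [0, 0, 0.02], 88], [[-0.0085, -0.188, -0.04], [0, 0, 0.02], 88]]}}

```text
clock: 20.95
tcp_pos: [0.4764, -0.3385, 0.1669]
orientation: [-2.85, 1.319, 0.004]
contact_force: [0.7, 1.2, 1.3]
grip_width: 0.075
```

```bash
python3 - <<'E'
from h import *
o=r.get_obs(); print(o["tcp_pos"],o["orientation"],o["joints"]); im=r.grab_frame("wrist"); cv2.imwrite("pics/w10.png",im)
m=r.camera_model("wrist");T=m["camera_from_world"];P=[.476,-.3424,.042]
p=T[:3,:3]@P+T[:3,3]; p=(m["camera_matrix"]@p/p[2])[:2]; print(p)
c,a=core(im,p,18); print(c,a,cast("wrist",c,P[2]))
E
```

```text
[ 0.4764 -0.3385  0.1669] [-2.8497  1.3192  0.0041] [ 0.7029  0.4328 -0.2456  1.8382  0.1302  0.8889 -0.4705]
[319.1862 199.1242]
[321.9724 198.4531] (25.28153419494629, 25.81624412536621) [[ 0.478  -0.3438]]
```

Emit:
{"name": "arm_command", "arguments": {"increments": [[[0.001, -0.0045, -0.045], [0, 0, 0], 88], [[0.001, -0.0045, -0.09], [0, 0, 0], 88], [[0.001, -0.0045, -0.137], [0, 0, 0], 88], [[0.001, -0.0045, -0.137], [0, 0, 0], 88], [[0.001, -0.0045, -0.137], [0, 0, 0], 88], [[0.001, -0.0045, -0.137], [0, 0, 0], 50], [[0.001, -0.0045, -0.137], [0, 0, 0], 50], [[0.001, -0.0045, -0.137], [0, 0, 0], 50], [[0.001, -0.0045, -0.137], [0, 0, 0], 50], [[0.001, -0.0045, -0.137], [0, 0, 0], 50]]}}

```text
clock: 22.0
tcp_pos: [0.4798, -0.3457, 0.034]
orientation: [2.849, -1.322, 0.009]
contact_force: [0.1, 1.4, 6.7]
grip_width: 0.0525
```

Emit:
{"name": "arm_command", "arguments": {"increments": [[[0, 0, 0], [0, 0, 0], 50], [[0, 0, 0], [0, 0, 0], 50]]}}

```text
clock: 22.2
tcp_pos: [0.4798, -0.3456, 0.034]
orientation: [2.849, -1.322, 0.009]
contact_force: [-0.1, 1.6, 6.5]
grip_width: 0.0527
```

Emit:
{"name": "arm_command", "arguments": {"increments": [[[0, 0, 0.045], [0, 0, 0], 50], [[0, 0, 0.09], [0, 0, 0], 50], [[0, 0, 0.13], [0, 0, 0], 50], [[-0.003, 0.04, 0.16], [0, 0, 0], 50], [[-0.007, 0.088, 0.16], [0, 0, 0], 50], [[-0.011, 0.136, 0.16], [0, 0, 0], 50], [[-0.015, 0.184, 0.16], [0, 0, 0], 50], [[-0.018, 0.232, 0.16], [0, 0, 0], 50], [[-0.022, 0.28, 0.16], [0, 0, 0], 50], [[-0.026, 0.328, 0.16], [0, 0, 0], 50]]}}

```text
clock: 23.2
tcp_pos: [0.4519, -0.0149, 0.1928]
orientation: [-2.849, 1.322, -0.007]
contact_force: [1.3, -0.4, -0.5]
grip_width: 0.0527
```

Emit:
{"name": "arm_command", "arguments": {"increments": [[[-0.004, 0.048, 0], [0, 0, 0], 50], [[-0.008, 0.096, 0], [0, 0, 0], 50], [[-0.012, 0.144, 0], [0, 0, 0], 50], [[-0.016, 0.192, 0], [0, 0, 0], 50], [[-0.02, 0.24, 0], [0, 0, 0], 50], [[-0.024, 0.288, 0], [0, 0, 0], 50], [[-0.028, 0.336, 0], [0, 0, 0], 50], [[-0.0293, 0.367, 0], [0, 0, 0], 50], [[-0.0293, 0.367, 0], [0, 0, 0], 50], [[-0.0293, 0.367, 0], [0, 0, 0], 50]]}}

```text
clock: 24.2
tcp_pos: [0.4223, 0.351, 0.192]
orientation: [-2.849, 1.32, -0.003]
contact_force: [1.0, -0.7, 0.3]
grip_width: 0.0524
```

Emit:
{"name": "arm_command", "arguments": {"increments": [[[0, 0, -0.045], [0, 0, 0], 50], [[0, 0, -0.09], [0, 0, 0], 50], [[0, 0, -0.124], [0, 0, 0], 50], [[0, 0, -0.124], [0, 0, 0], 50], [[0, 0, -0.124], [0, 0, 0], 50], [[0, 0, -0.124], [0, 0, 0], 50], [[0, 0, -0.124], [0, 0, 0], 50]]}}

```text
clock: 24.9
tcp_pos: [0.4235, 0.3509, 0.0685]
orientation: [-2.846, 1.322, -0.003]
contact_force: [0.4, -0.5, 0.6]
grip_width: 0.0523
```

```bash
python3 - <<'E'
from h import *
o=r.get_obs(); print(o["tcp_pos"],o["orientation"],o["contact_force"]); im=r.grab_frame("wrist"); cv2.imwrite("pics/w11.png",im)
cv2.imwrite("pics/w11c.png",cv2.resize(im[130:360,210:430],None,fx=3,fy=2.6,interpolation=cv2.INTER_CUBIC))
E
```

```text
[0.4235 0.3509 0.0685] [-2.8464  1.322  -0.0029] [ 0.3996 -0.4707  0.5913]
```

View pics/w11c.png

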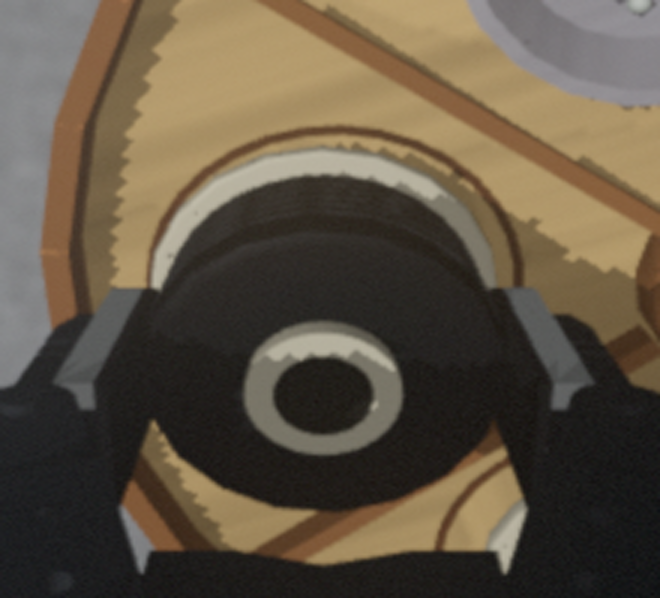

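```bash
python3 - <<'E'
from h import *
ring=[(150,262),(162,227),(200,177),(255,142),(340,128),(420,145),(470,180),(505,225),(521,280)];foot=[(152,283),(160,255),(187,210),(225,177),(322,149),(400,165),(450,202),(482,243),(494,280)]
print(fixr(ring,.028,.036)) 
for z in(.032,.0345): print(z,fixr(foot,z+.0048,.031))
print("core", cast("wrist",np.array([323,397])/[3,2.6]+[210,130],.0345+.042), r.get_obs()["tcp_pos"])
E
```

```text
(array([0.4218, 0.3461]), np.float64(0.0004315810239044033))
0.032 (array([0.4223, 0.3492]), np.float64(0.00038327100319303516))
0.0345 (array([0.4226, 0.3495]), np.float64(0.0004988101398059181))
core [[0.4218 0.349 ]] [0.4233 0.3508 0.0682]
```

Emit:
{"name": "arm_command", "arguments": {"increments": [[[0.0002, -0.0027, -0.001], [0, 0, 0], 50], [[0.0002, -0.0027, -0.003], [0, 0, 0], 50], [[0.0002, -0.0027, -0.005], [0, 0, 0], 50], [[0.0002, -0.0027, -0.005], [0, 0, 0], 50], [[0.0002, -0.0027, -0.005], [0, 0, 0], 50]]}}

```text
clock: 25.45
tcp_pos: [0.4223, 0.3476, 0.0612]
orientation: [2.85, -1.322, -0.0]
contact_force: [0.2, 0.2, -0.5]
grip_width: 0.0526
```

```bash
python3 - <<'E'
from h import *
o=r.get_obs(); print(o["tcp_pos"],o["contact_force"]); im=r.grab_frame("wrist"); cv2.imwrite("pics/w12.png",im)
m=im.max(2); s=cv2.cvtColor(im,cv2.COLOR_BGR2HSV)[...,1]
for u in (285,300,318,335,350): print(u,list(zip(m[165:200,u].tolist(),s[165:200,u].tolist())))
for v in (215,225): print(v,list(zip(m[v,245:280].tolist(),s[v,245:280].tolist())),list(zip(m[v,360:395].tolist(),s[v,360:395].tolist())))
E
```

```text
[0.4223 0.3476 0.0612] [ 0.1582  0.1706 -0.4736]
285 [(180, 102), (179, 101), (177, 102), (175, 102), (173, 103), (171, 103), (170, 102), (168, 103), (167, 104), (167, 105), (168, 105), (166, 103), (166, 104), (168, 103), (169, 101), (171, 101), (171, 103), (168, 105), (142, 111), (107, 129), (100, 138), (105, 129), (125, 118), (151, 108), (165, 102), (168, 102), (170, 104), (169, 104), (169, 103), (164, 100), (154, 83), (151, 51), (168, 35), (187, 31), (189, 31)]
300 [(170, 104), (169, 103), (167, 105), (167, 104), (167, 102), (166, 104), (167, 102), (168, 103), (168, 105), (169, 103), (171, 104), (171, 101), (152, 109), (110, 123), (97, 131), (98, 133), (126, 117), (157, 107), (169, 103), (171, 101), (171, 101), (172, 101), (172, 101), (158, 86), (144, 53), (164, 36), (183, 32), (188, 31), (185, 32), (185, 33), (185, 33), (185, 33), (186, 32), (183, 33), (160, 37)]
318 [(166, 103), (168, 102), (168, 102), (170, 104), (170, 104), (172, 101), (174, 103), (176, 103), (176, 103), (166, 106), (133, 117), (102, 130), (97, 129), (115, 120), (155, 107), (177, 102), (179, 101), (177, 102), 
[... 1916 characters left out ...]
172, 101), (158, 108), (106, 128), (96, 128), (101, 129), (129, 113), (161, 103), (166, 103), (165, 100), (162, 90), (164, 58), (178, 34), (184, 30), (184, 32), (184, 33), (183, 32), (179, 33), (157, 36), (96, 40), (63, 40), (56, 41), (54, 42), (53, 43), (51, 55), (54, 47), (58, 44), (54, 42), (47, 54)] [(46, 55), (47, 60), (46, 61), (44, 70), (57, 63), (84, 49), (112, 43), (124, 41), (125, 41), (126, 40), (123, 39), (123, 41), (122, 46), (115, 73), (119, 109), (121, 110), (120, 111), (120, 111), (116, 110), (99, 116), (71, 129), (66, 131), (75, 122), (95, 115), (112, 109), (112, 112), (115, 109), (116, 108), (116, 112), (117, 116), (117, 116), (118, 108), (119, 111), (133, 109), (157, 107)]
```

```bash
python3 - <<'E'
from h import *
ring=np.array([(285,185),(300,179.3),(318,176.7),(335,178.5),(350,184.7),(258.3,215),(255.2,225),(378,215),(381.2,225)]);foot=np.array([(285,195.7),(300,188.5),(318,186.5),(335,188.7),(350,195.2),(266.5,215),(261.7,225),(368.5,215),(373,225)])
k=lambda q:(q-[210,130])*[3,2.6]
print(fixr(k(ring),.028,.0358)); 
for z in(.028,.0285): print(z,fixr(k(foot),z+.004,.031))
print(r.get_obs()["tcp_pos"])
E
```

```text
(array([0.4222, 0.3464]), np.float64(0.0002391812560316187))
0.028 (array([0.4225, 0.3472]), np.float64(0.00010721227702736359))
0.0285 (array([0.4226, 0.3473]), np.float64(0.00010496762312348127))
[0.4224 0.3477 0.0613]
```

Emit:
{"name": "arm_command", "arguments": {"increments": [[[0, -0.0007, -0.001], [0, 0, 0], 50], [[0, -0.0007, -0.001], [0, 0, 0], 50], [[0, -0.0007, -0.001], [0, 0, 0], 78], [[0, -0.0007, -0.001], [0, 0, 0], 78], [[0, -0.0007, -0.001], [0, 0, 0], 78], [[0, -0.0007, -0.001], [0, 0, 0], 78], [[0, -0.0007, 0.03], [0, 0, 0], 78], [[0, -0.0007, 0.08], [0, 0, 0], 78], [[0, -0.0007, 0.13], [0, 0, 0], 78], [[0, -0.0007, 0.16], [0, 0, 0], 78]]}}

```text
clock: 26.5
tcp_pos: [0.4231, 0.348, 0.2252]
orientation: [-2.846, 1.32, -0.003]
contact_force: [0.2, 0.1, 0.6]
grip_width: 0.0666
```

Emit:
{"name": "arm_command", "arguments": {"increments": [[[0.01, -0.045, 0.02], [0, 0, 0], 78], [[0.02, -0.09, 0.02], [0, 0, 0], 78], [[0.03, -0.135, 0.02], [0, 0, 0], 78], [[0.04, -0.18, 0.02], [0, 0, 0], 78], [[0.04, -0.225, 0.02], [0, 0, 0], 78], [[0.04, -0.27, 0.02], [0, 0, 0], 78], [[0.04, -0.315, 0.02], [0, 0, 0], 78], [[0.04, -0.36, 0.02], [0, 0, 0], 78], [[0.04, -0.405, 0.02], [0, 0, 0], 78], [[0.04, -0.45, 0.02], [0, 0, 0], 78]]}}

```text
clock: 27.5
tcp_pos: [0.4621, -0.1049, 0.2416]
orientation: [-2.85, 1.322, -0.001]
contact_force: [0.6, 0.5, -0.1]
grip_width: 0.0666
```

```bash
python3 - <<'E'
from h import *
o=r.get_obs(); print(o["tcp_pos"],o["contact_force"])
t=r.grab_frame("top"); cv2.imwrite("pics/t13.png",t); s=r.grab_frame("scene"); cv2.imwrite("pics/s13.png",s)
a=cv2.resize(t[125:255,120:250],(500,500),interpolation=cv2.INTER_CUBIC); b=cv2.resize(s[140:240,360:500],(300,300),interpolation=cv2.INTER_CUBIC); c=cv2.resize(t[100:280,240:520],(300,200))
cv2.imwrite("pics/m13.png",np.hstack([a,np.vstack([b,c])]))
# core positions in top at known heights (cream ring around dark hole)
for n,h,g in(("tall",.110,(.5507,.2700)),("upper",.097,(.4803,.2118)),("lower",.084,(.4037,.259)),("short",.070,(.4235,.3475))):
    m=r.camera_model("top");T=m["camera_from_world"];p=T[:3,:3]@[*g,h]+T[:3,3];p=(m["camera_matrix"]@p/p[2])[:2]
    e,x=core(t,p,8); print(n,p,e,x,cast("top",e,h)[0]-[.4752,.2898])
E
```

```text
[ 0.4621 -0.1049  0.2416] [ 0.6285  0.4566 -0.0883]
tall [182.8369 152.2431] [181.346  149.4966] (12.77560806274414, 16.654001235961914) [ 0.0815 -0.0162]
upper [209.8633 186.1904] [209.5465 184.8042] (9.40585994720459, 10.487420082092285) [ 0.0081 -0.0771]
lower [187.6616 222.3348] [188.8626 222.1547] (9.89089584350586, 10.445671081542969) [-0.0711 -0.0334]
short [150.6157 213.2365] [150.6028 213.9922] (9.14360523223877, 10.379575729370117) [-0.0534  0.0576]
```

View pics/m13.png

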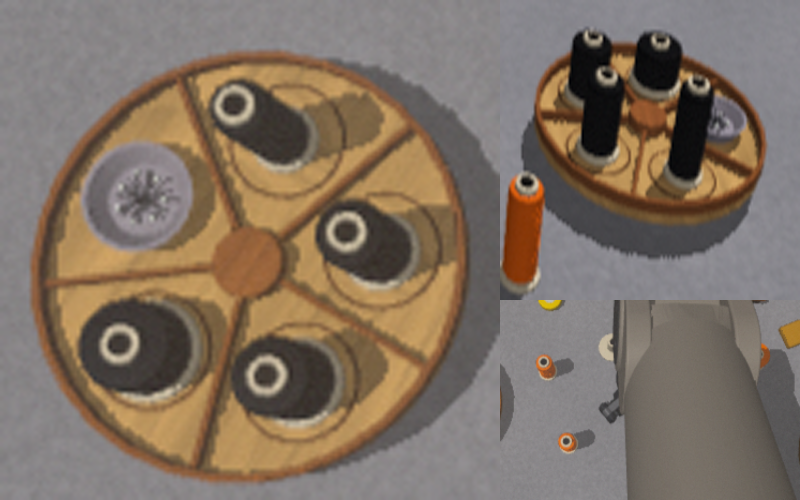

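```bash
python3 - <<'E'
from h import *
C=np.array([.4752,.2898]); m=r.camera_model("top")
def polar(im):
    # sample divider/rim wood-dark colours on deck: unroll annulus 118-? at z=.036
    T=m["camera_from_world"]; a=np.radians(np.arange(0,360,.25)); R=np.linspace(.030,.115,60)
    P=np.stack([C[0]+R[:,None]*np.cos(a),C[1]+R[:,None]*np.sin(a),np.full((60,len(a)),.036)],-1)
    q=P@T[:3,:3].T+T[:3,3]; q=q@m["camera_matrix"].T; q=(q[...,:2]/q[...,2:]).astype(np.float32)
    return cv2.remap(im,q[...,0],q[...,1],cv2.INTER_LINEAR).astype(float)
P={n:polar(cv2.imread(f"pics/{n}.png")) for n in("top0","t2","t5","t7","t9","t13")}
# dish + adjoining divider sector, 15..100 deg, unaffected by spools
i0,i1=int(25/.25),int(88/.25)
for n,p in P.items():
    e=[np.abs(p[:,i0+s:i1+s]-P["top0"][:,i0:i1]).mean() for s in range(-40,41)]; print(n,"turn deg",(np.argmin(e)-40)*.25,min(e))
E
```

```text
top0 turn deg 0.0 0.0
t2 turn deg 3.0 20.240454144620813
t5 turn deg -0.5 12.6548721340388
t7 turn deg 1.25 4.974911816578484
t9 turn deg 1.0 9.088095238095239
t13 turn deg 3.0 12.108046737213403
```

```bash
python3 - <<'E'
from h import *
s0=cv2.imread("pics/scene0.png").astype(int)
T=[r.grab_frame("scene"),r.grab_frame("top")]
print("still moving?",np.abs(T[1].astype(int)-cv2.imread("pics/t13.png"))[125:255,120:250].mean())
for n,(u,v) in dict(etall=(245,218),emid=(244,274),eshort=(321,263),or1=(371,217),or2=(316,187),or3=(143,310)).items():
    w=np.s_[v-20:v+21,u-15:u+16]; print(n,np.abs(T[0][w].astype(int)-s0[w]).mean(), s0[w].mean(),T[0][w].mean())
E
```

```text
still moving? 1.840197238658777
etall 4.665617623918175 124.2029897718332 128.43640178337267
emid 4.769735116706006 131.99580382900604 136.38526094938368
eshort 4.752688172043011 137.75085234723315 142.49986886965644
or1 12.043535274062418 90.22397062680304 101.56464725937582
or2 6.423026488329399 104.20089168633622 110.53422501966955
or3 22.46761080514031 95.55284552845528 76.4846577498033
```

```bash
python3 -c "
from bench import r
print(r.hand_in())"
```

```text
the job is handed in; nothing more can be done
None
```

All four black spools are standing in the caddy, in order clockwise from the pin dish: tall, upper, lower, short. The job was handed in at about 28 s on the robot's clock. One check did not come out clean: the caddy turned slightly.

- **Placement:** The last top and scene pictures show all four spools upright inside their rings. By eye from the last top picture, the gaps between spool foot and ring match centred spools. The last wrist-camera checks before release gave offsets of about 2.5 mm or less. I made one more small correction after all but the upper spool, which was within 0.5 mm.
- **Caddy turned slightly:** I never turned it on purpose. Comparing the pin-dish sector in the top pictures gives about 1° after the second spool and roughly 3° by the end. The final figure is rough because of shadows, and the top and wrist cameras disagreed by 2–4 mm on where the rings of the third and fourth bays were. I set the spools to the rings as the wrist camera saw them, and I did not turn the caddy back.
- **Other things on the bench:** The empty spools look unmoved in the scene picture. I never touched the orange look-alikes. The picture comparison was clean for one of them. For the other two it was affected by changes around them (the tall black spool gone, shadows), so it proves little there.

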